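# Index the syrup carousel and take the cap off the red canister

### The arm

A 6-joint arm with a two-finger parallel gripper is mounted at the origin on a cart in front of the work surface, level with it; the furniture and walls round the work are solid. World frame = base frame: x ahead of the robot, y to its left, z up, the work surface at z = 0. Lengths are in mm, angles in rad, forces in N, time in s.
With the tool pointing down it reaches from about 300 to 775 mm from the base axis. Payload 14.6 kg.
Tool frame: the origin (TCP) lies on the centre line of the jaws, within the pads' length; the fingertips stand 19 mm ahead of it and the grasp point (between the pads) is the TCP (bot.tip_reach is the distance from the TCP to the fingertips, in mm); z points along the fingers, y is the line along which they close (so a half turn about z gives the same grasp; the last joint's range is limited). The gripper opens to 85 mm and grips with 20 to 120 N. Pads are 22 mm wide; open, the fingers measure 114 mm over their backs; the gripper's body (76 mm by 85 mm) begins 54 mm behind the grasp point. The pads swing forward as they close: fully open they stand 13 mm farther back than shut.
Start: joints at [1.121, 0.3, 1.521, -0, 1.321, -0.067], TCP at [205.432, 510.183, 250.281] pointing down, gripper open.
Joint ranges: [-3.03, 3.03], [-0.79, 2.21], [0.23, 2.52], [-1.04, 4.18], [0, 3.07], [-2.55, 2.55]. Speed limits (rad/s): [2.22, 2.22, 2.57, 3.14, 3.14, 3.14].

### API

Orientations are given as a unit quaternion [w, x, y, z].
In Python, from rig import bot gives the robot as it stands. Calls block until the motion is done:
- bot.move_to(position, orientation): joint-space move of the TCP to a pose.
- bot.servo_line(position, attitude=None, speed=150, until_force=None): straight line of the TCP; attitude=None keeps the orientation; speed is the mean speed in mm/s. With until_force (N) it stops when the force on the tool has changed by that much, and returns True; else False.
- bot.move_joints(angles): joint-space move.
- bot.move_gripper(opening, grip_force=None): finger opening in mm; grip_force is the grip in N (None keeps the last); returns when the fingers have stopped.
- bot.dwell(seconds).
- bot.ik(position, orientation): joint angles nearest the present ones, or None.
- bot.read_state(): the state.
- bot.read_camera(name): name is "scene" or "top"; returns a dict with "image" (384x512x3 uint8, blue, green, red), "depth" (384x512 float32, mm along the optical axis (not along the pixel's ray), 0 where there is no reading), "fovy" (degrees; the focal length in pixels is half the picture's height over the tangent of half this angle, whatever the lens; pixels are square), "cx", "cy" (the principal point, pixels), "k1" (the pictures are not rectified: a ray, as slopes to the right and down, at radius r is drawn at 1 + k1 r^2 times it, then the intrinsics apply), "eye" and "attitude" of the camera in the world. Camera axes: x right, y down, z forward; pixel columns grow to the right and rows downward; lengths in mm; the calibration is good to about 2 mm. A picture is of the moment at which its call begins.
A pose or a line that the arm cannot do raises bot.MotionError and nothing moves.
- bot.finish_job(): hands the job in; it is judged then, once.
The state is a dict: "clock": time; "joint_positions": joint angles; "qvel": joint speeds; "effort": joint torques, N m; "ee_pos": TCP position; "tool_rot": TCP orientation; "ft_force": force on the tool from outside, world axes, zero at the start; "moment": the same for the moment, N m; "grip_width": finger opening in mm; "grip_force": force on a finger pad.
Only numpy, scipy, OpenCV 4.12 (cv2) and the standard library are available. Lean on these libraries where they do the work, as an engineer would, in place of code of your own. Each camera call takes 0.05 s, during which the arm holds its last target. There are 200 camera calls.

### The job

Turn the syrup carousel a quarter turn anticlockwise, seen from above, so that the canister with the red band clicks in at the white pointer at the front. Then undo that canister's cap: it may be left-handed or right-handed and the outside does not tell, so try it both ways, turn it about 60 degrees the way it goes, and lift it straight off. Finish still gripping the cap, held upright and still about 8 cm above the open neck; leave the cap of the blue canister on, the carousel clicked in, and the other things on the counter where they are.

Things in the scene. Friction and masses are not known exactly. Their poses are not given: they have to be found in the camera images.
- stand: fixed dark steel foot of the carousel, 256 mm across. Origin on the counter, on the carousel's vertical turning axis; its own -x axis points to the white pointer at the front, which lies 170 mm from the axis. It stands at a different place and up to 0.25 rad askew each time
- carousel (a joint): turn of the wooden deck (268 mm across, top 30 mm up) about the stand's axis, rad, positive anticlockwise from above. 0 at the start: blue canister at the pointer, red on the stand's +y side; 1.571: red at the pointer. A sprung roller clicks in at both; leaving takes about 10 N at the handle, and within 0.05 rad of a click the deck is pulled in. End stops at -0.12 and 1.69
- handle_top (a point): centre of the top of the carousel's handle, an upright orange round rod 14 mm thick, from the deck to 150 mm above the counter, 122 mm from the turning axis, midway between the red and the blue canister. It turns with the deck and does not spin by itself
- red_neck (a point): centre of the top of the neck of the red-banded canister (red shoulder too; aluminium, 72 mm across, fixed on the deck 75 mm from the turning axis); the neck is 34 mm across and its top is 130 mm above the counter. Two small pins on the neck hold the cap
- blue_neck (a point): the same point of the blue-banded canister, which is otherwise alike
- cap_a: one of two outwardly identical black round ribbed caps, 54 mm across, 46 mm high, 90 g, one on each canister; which is on which varies. Origin: centre of its underside, z up; seated, this is 24 mm below the neck's top and the flat cap top is 152 mm above the counter. Grip round the upper 22 mm. One cap is left-handed, the other right-handed
- cap_b: the other cap, mirrored inside. Each cap turns easily one way, without rising, and is stopped within 2 degrees the other way. From 52 degrees of turn to the stop at about 70 it lifts straight off (before that only 1.5 mm). Forced against a stop it slips in the fingers; ease the twist before lifting
- glass_left: loose clear tumbler standing upside down on the counter to the left, 68 mm across, 88 mm high, origin under its centre
- glass_right: loose clear tumbler standing upside down on the counter to the right, 69 mm across, 88 mm high, origin under its centre
- cup_stack: loose stack of clear cups upside down on the left, 82 mm across, 114 mm high, origin under its centre
Things that resemble listed ones, but are neither listed nor needed, are in the scene too. Leave any pink look-alike of the cap_b alone.

How it is judged:
By the outcome, as a careful person would: the job done as asked, in the order asked, and still so for the second after the job is handed in, while the arm keeps its last pose, push and grip.
It also fails if it takes over 54 s, if anything falls off the work surface, if the arm or the gripper's body presses on something with over 40 N, if the wrist force passes 120 N, or if a joint passes its speed limit or range.

## Working session

There is one attempt and no reset: what is moved stays moved. The work goes in short steps, each a Python script; the robot and the scene stay as the last script left them, time stands still between calls to the robot, and variables do not carry over. Pictures are saved under pics/ and viewed, at most 10 in all, crops included, and the job is handed in when it is done.

```bash
ls; mkdir -p pics
cat > h.py <<'E'
import numpy as np, cv2
from scipy.spatial.transform import Rotation as R
from rig import bot
def rot(q): return R.from_quat([q[1],q[2],q[3],q[0]]).as_matrix()
def K(c):
    f=c["image"].shape[0]/2/np.tan(np.radians(c["fovy"])/2)
    return f
def rays(c,uv):
    f=K(c); d=(np.atleast_2d(uv).astype(float)-[c["cx"],c["cy"]])/f
    s=d.copy()
    for _ in range(20): s=d/(1+c["k1"]*(s**2).sum(1,keepdims=True))
    return np.c_[s,np.ones(len(s))]@rot(c["attitude"]).T
def plane(c,uv,z):
    r=rays(c,uv); e=np.array(c["eye"]); return e+r*((z-e[2])/r[:,2])[:,None]
def proj(c,P):
    p=(np.atleast_2d(P)-c["eye"])@rot(c["attitude"]); s=p[:,:2]/p[:,2:]
    return s*(1+c["k1"]*(s**2).sum(1,keepdims=True))*K(c)+[c["cx"],c["cy"]]
def cloud(c):
    h,w=c["depth"].shape; v,u=np.mgrid[:h,:w]
    return (np.array(c["eye"])+rays(c,np.c_[u.ravel(),v.ravel()])*c["depth"].reshape(-1,1)).reshape(h,w,3)
def down(yaw):  # tool z down, tool y at yaw+90 in world
    # x axis = (cos,sin), y = (sin,-cos), z=-z
    q=(R.from_euler('z',yaw)*R.from_euler('x',np.pi)).as_quat(); return [q[3],q[0],q[1],q[2]]
E
python3 - <<'E'
from h import *
for n in("scene","top"):
    c=bot.read_camera(n); cv2.imwrite(f"pics/{n}0.png",c["image"])
    print(n,c["eye"],c["attitude"],c["fovy"],c["k1"],c["cx"],c["cy"])
s=bot.read_state();print(s["clock"],s["tool_rot"],s["ft_force"])
E
```

```text
pics
scene [  -1.426409   -618.14865403 1129.3994012 ] [-0.32556125  0.87838131 -0.32837148  0.12094756] 57.675608302665715 -0.06409821096084521 253.84197460661082 186.09227468750737
top [ 202.45957625   14.03585186 1867.39565053] [ 0.07021897 -0.69553482  0.71219221 -0.06389736] 47.7544868566409 -0.14845870235764613 259.0061282837946 191.58694628858925
0.1 [-1.04182170e-04  1.90221388e-01  9.81741090e-01 -4.95261616e-04] [ 0.77110706  0.53251569 -0.57051507]
```

View pics/scene0.png

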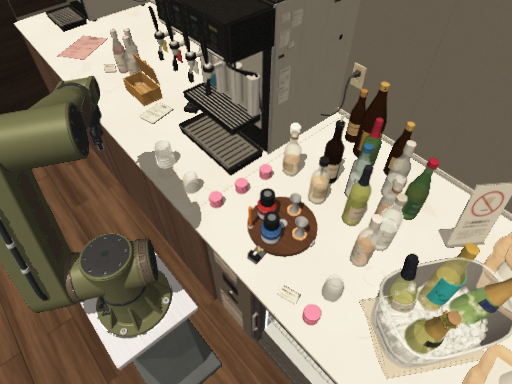

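View pics/top0.png

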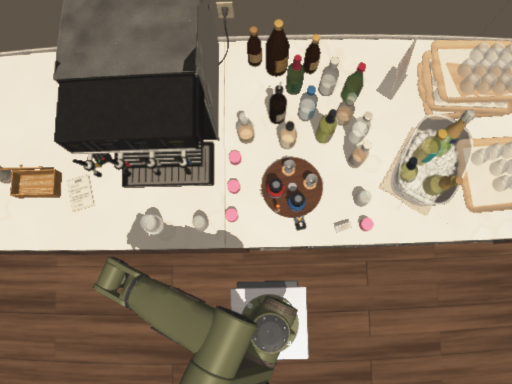

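Run:
```python
from h import *
a=bot.read_camera("scene");b=bot.read_camera("top")
A=cv2.resize(a["image"][170:275,230:330],None,fx=4,fy=5.6*0+4,interpolation=2)
B=cv2.resize(b["image"][150:235,250:335],None,fx=4.5,fy=4.5,interpolation=2)
h=max(A.shape[0],B.shape[0]);o=np.zeros((h,A.shape[1]+B.shape[1],3),np.uint8);o[:A.shape[0],:A.shape[1]]=A;o[:B.shape[0],A.shape[1]:]=B
cv2.imwrite("pics/crop1.png",o);print(o.shape)
for c,n,box in((a,"scene",(170,275,230,330)),(b,"top",(150,235,250,335))):
    hsv=cv2.cvtColor(c["image"],cv2.COLOR_BGR2HSV); H,S,V=cv2.split(hsv)
    m0=np.zeros_like(H);m0[box[0]:box[1],box[2]:box[3]]=1
    P=cloud(c)
    for name,m in dict(red=((H<5)|(H>172))&(S>170)&(V>90),blue=(H>100)&(H<125)&(S>130)&(V>60),orange=(H>6)&(H<20)&(S>190)&(V>140),black=(V<45),white=(S<40)&(V>215)).items():
        if name=="white":continue
        n_,l,st,ce=cv2.connectedComponentsWithStats((m&(m0>0)).astype(np.uint8))
        for i in range(1,n_):
            if st[i,4]>=8: print(n,name,st[i],ce[i].round(1),np.median(P[l==i],0).round(0))
```

```text
(420, 782, 3)
scene red [258 201  19  11  96] [266.6 206.9] [541. -62.  97.]
scene red [260 211   5   4  11] [262.  212.8] [527. -54.  75.]
scene blue [262 223  19  12 102] [270.5 230.3] [ 481. -148.   97.]
scene blue [263 235  16   4  24] [270.2 237.2] [ 474. -154.   76.]
scene orange [249 207   3  19  32] [249.8 215.4] [470. -50. 108.]
scene black [230 170   8   5  26] [232.5 171.4] [604. 226.  19.]
scene black [261 189  14  18 155] [267.1 199. ] [548. -56. 144.]
scene black [264 212  15  19 179] [271.2 222.3] [ 489. -142.  146.]
scene black [249 251  12  11  59] [254.4 256.4] [ 401. -157.   29.]
top red [267 185  18  11  73] [274.8 191.1] [541. -36.  94.]
top blue [289 199  15  11  48] [295.  205.4] [ 478. -117.   99.]
top black [270 185   8   7  15] [273.2 189.3] [540. -31. 147.]
top black [292 193   8  13  29] [294.9 199.9] [ 487. -117.  149.]
```

View pics/crop1.png

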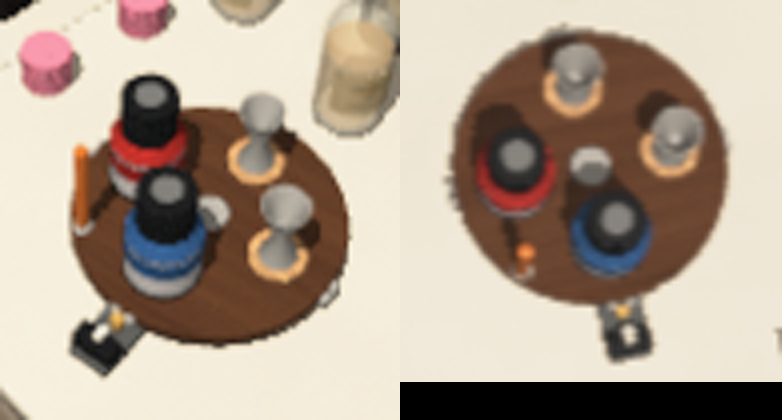

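The crop shows the red canister with its black cap (scene 267,194; top 276,184), the blue one at the pointer (scene 271,217; top 298,199), the orange handle on the left (scene 250,207; top 278,205), and the pointer at (scene 255,252; top 301,224). Things that could be mistaken for them: pink caps (scene 216,199; 241,185; 265,172; 312,314), two jiggers on the deck (scene 295,205; 301,228), and the black pointer block (254,256). I choose the black cap over the red shoulder.

Run:
```python
from h import *
a=bot.read_camera("scene");b=bot.read_camera("top")
pts={"scene":(a,dict(red=(267.5,193.75),blue=(271.5,216.75)),(250,206.5)),"top":(b,dict(red=(276,184.6),blue=(298.2,198.8)),(277.9,206))}
for n,(c,d,hd) in pts.items():
    r=plane(c,[d["red"]],152)[0];bl=plane(c,[d["blue"]],152)[0]
    print(n,"caps",r.round(1),bl.round(1),"dist",np.linalg.norm(r-bl).round(1),"(106)","handle",plane(c,[hd],150)[0].round(1))
    m=(r+bl)/2; v=(bl-r)[:2]/np.linalg.norm((bl-r)[:2])
    # axis = m + 53*perp (red at stand +y, blue at -x)
    # stand: blue-red dir = (-1,-1)/s2 ; axis - m = (0.5,-0.5)*75 => rot of v by +90deg
    ax=m[:2]+53.03*np.array([-v[1],v[0]]); yaw=np.arctan2(v[1],v[0])-np.arctan2(-1,-1)
    print(" axis",ax.round(1),"yaw",(yaw+np.pi)%(2*np.pi)-np.pi)
    hsv=cv2.cvtColor(c["image"],cv2.COLOR_BGR2HSV);H,S,V=cv2.split(hsv)
    m=((H<15)&(S>80)&(V>40)&(V<170)).astype(np.uint8)
    P=cloud(c); m&=((np.abs(P[...,2]-30)<12)).astype(np.uint8)
    q=plane(c,np.argwhere(m)[:,::-1],30); k=np.linalg.norm(q[:,:2]-ax,axis=1)<170
    hull=cv2.convexHull(q[k][:,:2].astype(np.float32)); print(" deck",cv2.minEnclosingCircle(hull), cv2.fitEllipse(hull)[:2])
print("arrow tip/pointer", plane(b,[(300.7,223.8)],30), plane(a,[(254.5,252)],30))
```

```text
scene caps [561.1 -43.9 152. ] [ 502.4 -128.4  152. ] dist 102.9 (106) handle [476.4 -45.1 150. ]
 axis [ 575.3 -116.4] yaw 0.17909125199660014
 deck ((570.751708984375, -116.79505920410156), 134.1630859375) ((571.658935546875, -118.29694366455078), (261.967041015625, 266.40118408203125))
top caps [559.5 -43.6 152. ] [ 499.1 -131.   152. ] dist 106.3 (106) handle [472.2 -48.7 150. ]
 axis [ 572.9 -117.5] yaw 0.18060999691890967
 deck ((574.3048706054688, -115.39791870117188), 132.5957794189453) ((574.3027954101562, -116.03181457519531), (260.0283203125, 263.5814208984375))
arrow tip/pointer [[ 411.89684941 -147.82237129   30.        ]] [[ 414.0101383  -141.04427095   30.        ]]
```

```bash
cat >> h.py <<'E'
AX=np.array([573.,-117.]); YAW=.18; RH=122.
def hp(t,z,r=RH):
    th=np.pi*.75+YAW+t
    return [AX[0]+r*np.cos(th),AX[1]+r*np.sin(th),z], down(th-np.pi)
def st(*k):
    s=bot.read_state(); print("t%.1f"%s["clock"],np.round(s["ee_pos"],1),"F",np.round(s["ft_force"],1),"Mz %.2f"%s["moment"][2],"w %.1f gf %.1f"%(s["grip_width"],s["grip_force"]),"j6 %.2f"%s["joint_positions"][5]); return s
E
python3 - <<'E'
from h import *
print(bot.tip_reach)
for t in (0,.8,1.571): print(np.round(bot.ik(*hp(t,126)),2))
p,q=hp(0,240)
bot.move_to(p,q); bot.move_gripper(60,25); st()
p,q=hp(0,126)
print(bot.servo_line(p,q,speed=120,until_force=8)); st()
bot.move_gripper(0,25); st()
E
```

```text
19.0
[-0.18  0.29  1.86 -0.    1.    2.  ]
[-0.38  0.28  1.86 -0.    1.    1.  ]
[-0.47  0.43  1.65 -0.    1.06  0.13]
t2.9 [472.7 -47.4 240. ] F [0.3 0.8 0. ] Mz 0.01 w 60.1 gf 0.0 j6 2.00
False
t4.0 [473.  -47.6 126.6] F [ 0.8 -0.3  0.8] Mz 0.02 w 60.3 gf 0.0 j6 2.00
t4.5 [473.2 -46.9 126.6] F [1.7 8.1 3.8] Mz 0.08 w 13.5 gf 25.0 j6 2.00
```

Run:
```python
from h import *
for t in np.linspace(0,1.571,10)[1:]:
    p,q=hp(t,126); bot.servo_line(p,q,speed=90); s=st()
c=bot.read_camera("top");cv2.imwrite("pics/top2.png",cv2.resize(c["image"][140:250,230:340],None,fx=5,fy=5,interpolation=2))
```

```text
t4.8 [462.8 -66.5 126.6] F [ 4.6 -1.3  2.9] Mz 0.11 w 13.3 gf 25.0 j6 1.78
t5.2 [456.3 -86.6 126.6] F [ 9.9 -2.8 -1.3] Mz 0.02 w 13.1 gf 24.8 j6 1.56
t5.6 [ 453.2 -107.5  126.7] F [16.7 -1.4 -4.2] Mz -0.00 w 13.9 gf 24.9 j6 1.34
t6.0 [ 453.5 -128.4  126.7] F [17.4  1.6 -4.7] Mz 0.11 w 13.3 gf 25.0 j6 1.12
t6.4 [ 457.5 -149.   126.7] F [19.4  5.5 -4.2] Mz 0.04 w 13.4 gf 25.1 j6 0.91
t6.8 [ 464.8 -168.7  126.6] F [18.   7.8 -1.4] Mz -0.04 w 13.5 gf 25.3 j6 0.70
t7.1 [ 475.2 -186.8  126.6] F [13.4  8.5  2. ] Mz 0.08 w 13.8 gf 25.6 j6 0.51
t7.5 [ 488.7 -202.9  126.6] F [9.  7.4 3.8] Mz -0.01 w 13.4 gf 25.8 j6 0.31
t7.9 [ 505.6 -217.3  126.7] F [16.2 -2.  -2.7] Mz 0.03 w 13.0 gf 26.1 j6 0.13
```

View pics/top2.png

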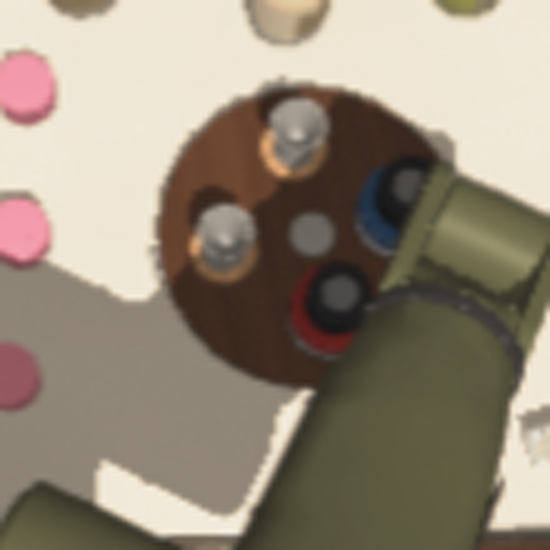

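The picture shows the red-banded canister at the front (top px 298.6,198.4, where blue stood before) and blue now on the right. I'll release and measure again.

Run:
```python
from h import *
bot.move_gripper(60,25); bot.dwell(.3); st()
p,q=hp(1.571,240); bot.servo_line(p,q,speed=180); st()
c=bot.read_camera("scene")
hsv=cv2.cvtColor(c["image"],cv2.COLOR_BGR2HSV);H,S,V=cv2.split(hsv)
o=np.array([499.2,-130.4])
print("exp cap px",proj(c,[[499.2,-130.4,152],hp(1.571,150)[0],[586.4,-190.8,152]]))
cv2.imwrite("pics/s3.png",cv2.resize(c["image"][170:275,230:340],None,fx=5,fy=5,interpolation=2))
```

```text
t8.8 [ 503.6 -217.4  126. ] F [-0.7  0.6 -0. ] Mz 0.00 w 59.9 gf 0.0 j6 0.13
t9.6 [ 503.2 -217.1  238.9] F [0.4 0.1 0.1] Mz 0.01 w 60.0 gf 0.0 j6 0.13
exp cap px [[271.20086406 217.60873931]
 [289.93356906 233.36168177]
 [301.59914427 214.8179429 ]]
```

View pics/s3.png

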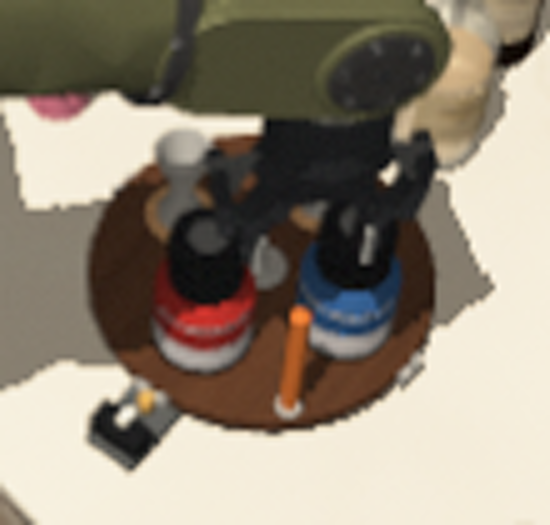

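```bash
cat >> h.py <<'E'
CAP=np.array([500.,-130.]); Y0=np.radians(75.)
E
python3 - <<'E'
from h import *
for d in (-65,0,65): print(np.round(bot.ik([*CAP,148],down(Y0+np.radians(d))),2))
bot.move_gripper(80,30)
bot.move_to([*CAP,240],down(Y0)); st()
print(bot.servo_line([*CAP,148],down(Y0),speed=120,until_force=6)); st()
bot.move_gripper(0,30); s=st()
E
```

```text
[-0.33  0.34  1.73 -0.    1.08  1.07]
[-0.33  0.34  1.73 -0.    1.08 -0.06]
[-0.33  0.34  1.73  0.    1.08 -1.2 ]
t10.4 [ 500.1 -129.4  240.2] F [-1.2 -0.   0.1] Mz -0.01 w 79.9 gf 0.0 j6 -0.06
False
t11.3 [ 500.3 -130.3  148.7] F [-0.9 -0.3  0.1] Mz 0.02 w 80.0 gf 0.0 j6 -0.06
t11.7 [ 501.6 -130.5  149.6] F [ 7.9 -2.5  4. ] Mz -0.00 w 52.7 gf 32.0 j6 -0.06
```

```bash
sed -i 's/CAP=np.array(\[500.,-130.\])/CAP=np.array([501.5,-130.5])/' h.py
python3 - <<'E'
from h import *
def tw(d,z=148): bot.servo_line([*CAP,z],down(Y0+np.radians(d)),speed=60); print(d,end=" "); return st()
for d in (0,3,6,3,0,-3,-6): tw(d)
E
```

```text
0 t11.9 [ 502.2 -130.9  149.5] F [-1. -2.  9.] Mz 0.08 w 53.1 gf 32.6 j6 -0.06
3 t12.2 [ 502.6 -130.9  149.5] F [ 2.7 -2.4  7.1] Mz -0.02 w 52.7 gf 32.4 j6 -0.12
6 t12.4 [ 503.1 -131.   149.6] F [ 7.2 -2.9  3.4] Mz -0.48 w 52.7 gf 32.2 j6 -0.17
3 t12.7 [ 502.6 -130.9  149.5] F [ 3.5 -1.4  6. ] Mz -0.11 w 52.8 gf 32.4 j6 -0.12
0 t12.9 [ 502.4 -130.9  149.5] F [ 2.1 -1.3  8.3] Mz -0.08 w 52.8 gf 32.6 j6 -0.06
-3 t13.2 [ 502.3 -130.8  149.5] F [-0.1 -1.5  9.3] Mz -0.01 w 52.9 gf 32.6 j6 -0.01
-6 t13.4 [ 502.2 -130.8  149.5] F [-0.4  0.1  8.6] Mz -0.02 w 52.7 gf 32.7 j6 0.04
```

Run:
```python
from h import *
def tw(d,z=149): bot.servo_line([*CAP,z],down(Y0+np.radians(d)),speed=60); print(d,end=" "); return st()
for d in (-14,-24,-34,-44,-54,-61):
    if abs(tw(d)["moment"][2])>.35: print("stop"); break
```

```text
-14 t13.7 [ 501.7 -130.6  149.5] F [-0.2  0.3  3.8] Mz -0.05 w 53.2 gf 32.3 j6 0.18
-24 t14.0 [ 501.8 -130.6  149.5] F [-0.4  0.3  5.2] Mz -0.03 w 52.9 gf 32.4 j6 0.35
-34 t14.3 [ 501.8 -130.6  149.5] F [-0.1 -0.1  5.4] Mz -0.04 w 52.9 gf 32.5 j6 0.52
-44 t14.7 [ 501.8 -130.6  149.5] F [ 1.  -0.5  5.2] Mz -0.02 w 53.1 gf 32.5 j6 0.70
-54 t15.0 [ 501.8 -130.6  149.5] F [ 0.6 -0.4  4.1] Mz -0.02 w 52.5 gf 32.5 j6 0.87
-61 t15.3 [ 501.8 -130.5  149.5] F [-0.1  0.4  5.3] Mz -0.03 w 53.0 gf 32.5 j6 1.00
```

Run:
```python
from h import *
q=down(Y0-np.radians(61))
print(bot.servo_line([*CAP,158],q,speed=30,until_force=20)); s=st()
if s["ee_pos"][2]>156.5:
    bot.servo_line([*CAP,149+104],q,speed=90); bot.dwell(.5); st()
c=bot.read_camera("scene");cv2.imwrite("pics/s4.png",cv2.resize(c["image"][150:270,210:340],None,fx=5,fy=5,interpolation=2)[:600,:800])
```

```text
False
t15.7 [ 501.5 -130.5  158. ] F [ 0.   0.8 -0.8] Mz 0.02 w 52.6 gf 32.0 j6 1.00
t17.4 [ 501.5 -130.5  253. ] F [-0.1 -0.  -1.3] Mz 0.01 w 52.6 gf 32.0 j6 1.00
```

View pics/s4.png

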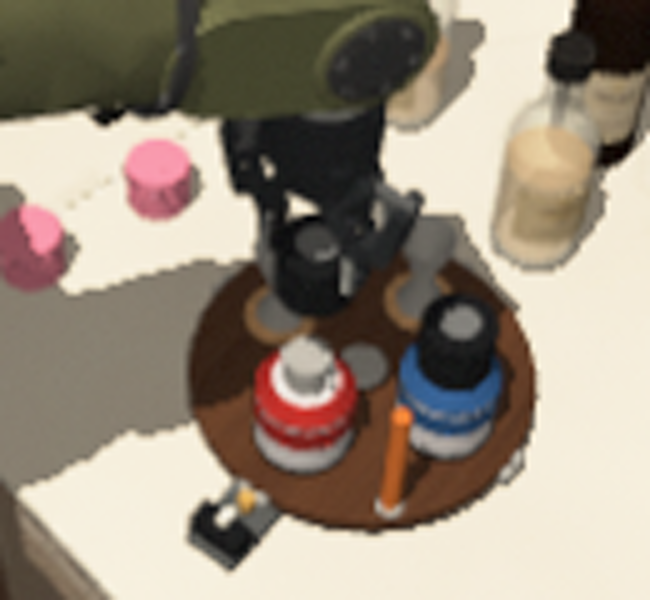

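The picture shows the cap held upright in the jaws (scene about 272,202) above the open red neck (271,223). The blue cap is still on and the handle is at (290,233), which is the clicked-in position.

```bash
python3 -c "
from h import *
print(bot.finish_job())"
```

```text
the job is handed in; nothing more can be done
None
```

The job is handed in: the carousel is turned a quarter turn and clicked in with the red canister at the pointer. Its cap came undone turning clockwise and is held upright about 8 cm above the open neck, the blue cap is still on, and the arm did not touch anything else on the counter.

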